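# Make up two generator repair kits from the spares stock

### The job

Make up two repair kits from the spares standing on the bench: the black heat sink, the yellow transformer and the black capacitor go into the blue tray, the white circuit breaker and the orange relay into the red tray, one thing to a compartment (which one does not matter). Set each thing down gently, without dropping it, so that it stands upright and flat on the tray's floor. Leave the silver heat sink, the green transformer and the blue capacitor where they are.

Things in the scene. Friction and masses are not known exactly. Their poses are not given: they have to be found in the camera images.
- blue_tray: Blue open plastic tray, fixed to the bench, with three equal compartments in a row along its y axis. Outer size 88 (x) x 286 (y) x 18 mm high; walls and dividers 4 mm thick, floor 4 mm thick. Each compartment is 80 (x) x 90 (y) mm inside; their centres lie at y = -94, 0 and +94 mm. Origin: centre of the underside, on the bench; z up. Its yaw is within 0.1 rad of the world axes.
- red_tray: Red open plastic tray, fixed to the bench, with two equal compartments in a row along its y axis. Outer size 88 (x) x 192 (y) x 18 mm high; walls and divider 4 mm thick, floor 4 mm thick. Each compartment is 80 (x) x 90 (y) mm inside; their centres lie at y = -47 and +47 mm. Origin: centre of the underside, on the bench; z up. Its yaw is within 0.1 rad of the world axes.
- black_heatsink_center (a point): Black finned heat sink, 50 (x) x 68 (y) x 54 mm high: a 10 mm base plate with six upright fins that run along y, the two outer ones flush with its sides; about 0.26 kg. This point lies on its vertical axis, 27 mm above its underside; axes: z up, y along the fins. At the start it stands upright on the bench with its y axis within 0.2 rad of world y; grip it across x (50 mm).
- yellow_transformer_center (a point): Transformer with a yellow coil block in the middle, 50 (x) x 42 (y) x 54 mm high, and a dark steel core plate on each y end (46 wide, 48 mm high), 66 mm long over all; small paper label on top; about 0.4 kg. This point lies on its vertical axis, 27 mm above its underside; axes: z up, y along its length. At the start it stands upright on the bench with its y axis within 0.2 rad of world y; grip the coil across x (50 mm).
- black_capacitor_center (a point): Black can capacitor, an upright cylinder of 50 mm diameter, 58 mm high, with a silver disc on top (33 mm wide) and two brass screw terminals that stand 6 mm above it; about 0.16 kg. This point lies on its vertical axis, 29 mm above its underside; axes: z up, y through the two terminals. At the start it stands upright on the bench with its y axis within 0.2 rad of world y; grip it across its diameter.
- white_breaker_center (a point): White two-pole circuit breaker, lying on its back: 44 (x) x 70 (y) mm, 42 mm high at its ends and 56 mm high over the middle 40 mm of its length, with a black toggle bar 8 mm higher on top; about 0.24 kg. This point lies on its vertical axis, 28 mm above its underside; axes: z up, y along its length. At the start it stands upright on the bench with its y axis within 0.2 rad of world y; grip it across x (44 mm).
- orange_relay_center (a point): Power relay: orange cover 44 x 44 mm on a black base 48 x 48 x 12 mm, 54 mm high over all; about 0.13 kg. This point lies on its vertical axis, 27 mm above its underside; axes: z up, x and y across its sides. At the start it stands upright on the bench with its y axis within 0.2 rad of world y; grip its cover across x or y (44 mm).
- silver_heatsink_center (a point): Silver (bare aluminium) heat sink, of the same shape and size as the black one. Not part of either kit: it stays where it is. This point lies on its vertical axis, 27 mm above its underside; axes: z up, y along the fins.
- green_transformer_center (a point): Transformer with a green coil block, of the same shape and size as the yellow one. Not part of either kit: it stays where it is. This point lies on its vertical axis, 27 mm above its underside; axes: z up, y along its length.
- blue_capacitor_center (a point): Blue can capacitor, of the same shape and size as the black one. Not part of either kit: it stays where it is. This point lies on its vertical axis, 29 mm above its underside; axes: z up, y through the two terminals.
Not all that is in view belongs to the job. Leave any pink look-alike of the part that bears yellow_transformer_center alone.

How it is judged:
By the outcome, as a careful person would: the job done as asked, in the order asked, and still so for the second after the job is handed in, with the robot touching nothing.
It also fails if it takes over 128 s, if anything falls off the work surface, if the arm or the gripper's body presses on something with over 40 N, if the wrist force passes 120 N, or if a joint passes its speed limit or range.

### The arm

A 6-joint arm with a two-finger parallel gripper is mounted at the origin on the work surface. World frame = base frame: x ahead of the robot, y to its left, z up, the work surface at z = 0. Lengths are in m, angles in rad, forces in N, time in s.
With the tool pointing down it reaches from about 0.225 to 0.875 m from the base axis. Payload 3.4 kg.
Tool frame: the origin (TCP) lies between the finger pads; the fingertips stand 8 mm ahead of it and the grasp point (between the pads) lies 11 mm behind it; z points along the fingers, y is the line along which they close (so a half turn about z gives the same grasp; the last joint's range is limited). The gripper opens to 85 mm and grips with 20 to 120 N. Pads are 22 mm wide; open, the fingers measure 114 mm over their backs; the gripper's body (76 mm by 85 mm) begins 54 mm behind the grasp point. The pads swing forward as they close: fully open they stand 13 mm farther back than shut.
Start: joints at [-1.43, 0.276, 1.505, -0, 1.361, -0.121], TCP at [0.149, -0.555, 0.239] pointing down, gripper open.
Joint ranges: [-2.89, 2.89], [-0.75, 2.08], [0.22, 2.7], [-1.18, 4.32], [0.11, 2.71], [-2.7, 2.7]. Speed limits (rad/s): [2.57, 2.57, 3.14, 3.14, 3.14, 3.14].

### API

Orientations are given as a unit quaternion [w, x, y, z].
In Python, from rig import manip gives the robot as it stands.
- The arm moves only by the tool move_arm, never from a script. Its argument "deltas" is a list that holds one entry, the list of rows, each a list of 5 numbers: the shift along the tool's x, y, z normalised to -1 to 1, where 1 is 80 cm, then the turn about the tool's z normalised to -1 to 1, where 1 is 120 degrees, then the closure, from -1 (fully open) to 1 (shut). In form: [[[tx, ty, tz, twist, grip], ...]]. A call has 1 to 12 rows; each row is the pose to reach, as a shift and turn from the pose commanded when the call began, along the tool's axes at that moment; what a row does not reach only later rows make up. A row lasts 1/10 s, in which the tool goes at most 50 mm and 8.59 degrees, less where a joint would pass 70% of its speed; a pose out of reach is approached as far as the arm can. A call with a number of a shift or a turn outside -1 to 1 is refused whole. A call with a gripper value outside its range is refused whole. The fingers move at their own pace and stop on an object; "squeeze" is the grip in N (left out, the last holds). Time passes only in rows, so rows that repeat a pose let the fingers close. It gives the time, the measured TCP pose, the force, the opening and the grip force at its end, in the units of the state.
- manip.get_state(): the state, without advancing time (a new reading comes with each control period).
- manip.get_image(name): name is "scene" or "top"; returns the picture (480x640x3 uint8, red, green, blue); there is no depth.
- manip.camera_params(name): a dict with "fx", "fy", "cx", "cy" (pixels), "R" (3x3) and "t" (3): a world point X has camera coordinates R X + t. Camera axes: x right, y down, z forward; pixel columns grow to the right and rows downward; lengths in m; the calibration is good to about 2 mm. A picture is of the moment at which its call begins. camera_params takes no time and is no camera call.
- manip.sign_off(): hands the job in; it is judged then, once.
The state is a dict: "clock": time; "qpos": joint angles; "qd": joint speeds; "effort": joint torques, N m; "position": TCP position; "ee_rot": TCP orientation; "contact_force": force on the tool from outside, world axes, zero at the start; "moment": the same for the moment, N m; "width": finger opening in m; "gripper_force": force on a finger pad.
Only numpy, scipy, OpenCV 4.12 (cv2) and the standard library are available. Lean on these libraries where they do the work, as an engineer would, in place of code of your own. Each camera call takes 0.05 s, during which the arm holds its last target. There are 200 camera calls.

## Working session

There is one attempt and no reset: what is moved stays moved. The work goes in short steps, Python scripts to look and compute and a tool call to move; the robot and the scene stay as the last step left them, time stands still between calls to the robot, and variables do not carry over. Pictures are saved under pics/ and viewed, at most 14 in all, crops included, and the job is handed in when it is done.

Besides the shell and the picture viewer there is one more tool, called after "Call:" as name([rows], argument=value, ...), one row to a line, values as JSON. move_arm: Moves the arm, as the interface text tells. Scaled input: -1 to 1 covers 80 cm each way for a shift and 120 degrees each way for a turn. Its arguments: {"type":"object","properties":{"deltas":{"type":"array","items":{"type":"array","items":{"type":"array","items":{"type":"number","minimum":-1,"maximum":1}}}},"squeeze":{"type":"number"}},"required":["deltas"]}

```bash
mkdir -p pics; ls
python3 - <<'E'
from rig import manip
import cv2
for n in("top","scene"):
    cv2.imwrite(f"pics/{n}0.png",manip.get_image(n)[:,:,::-1])
    print(n,manip.camera_params(n))
print(manip.get_state())
E
```

```text
pics
top {'fx': 470.9967588995533, 'fy': 470.9967588995533, 'cx': 308.6767829227929, 'cy': 232.96333039424374, 'R': array([[-0.02527035, -0.99868646,  0.0445731 ],
       [-0.98996307,  0.01879803, -0.14007055],
       [ 0.13904867, -0.04766536, -0.98913775]]), 't': array([-0.0023339 ,  0.58606068,  0.63916487])}
scene {'fx': 582.5256897531482, 'fy': 582.5256897531482, 'cx': 317.9960650536709, 'cy': 247.7903757501843, 'R': array([[ 0.50289708,  0.8642328 ,  0.01400727],
       [ 0.47272873, -0.26144152, -0.84153186],
       [-0.72361735,  0.42982555, -0.54002585]]), 't': array([-0.28504809, -0.21997239,  1.28350109])}
{'clock': 0.1, 'qpos': array([-1.42999595e+00,  2.76525034e-01,  1.50598686e+00, -4.51899472e-06,
        1.36070795e+00, -1.20964319e-01]), 'qd': array([-0.00235455, -0.00228998, -0.00449714,  0.00121189,  0.0007574 ,
        0.00041935]), 'effort': array([ 1.22059042e-03, -4.17700589e+01, -2.46405441e+01, -1.51566310e-04,
        5.83601097e-03, -3.73388744e-06]), 'position': array([ 0.148751  , -0.55495917,  0.23853787]), 'ee_rot': array([-8.13536535e-04,  9.91446735e-01,  1.30509420e-01, -1.02784844e-05]), 'contact_force': array([-0.45338063,  0.37796279, -0.4004849 ]), 'moment': array([ 0.03820036, -0.0245978 , -0.02328799]), 'gripper_force': 0.0, 'width': 0.08546360027565399}
```

View pics/top0.png

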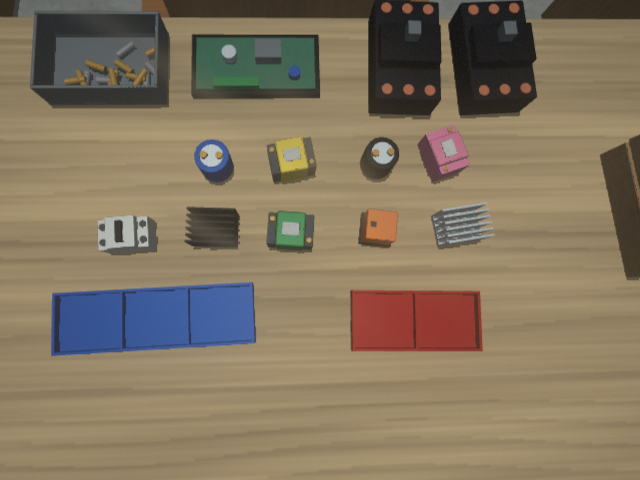

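View pics/scene0.png

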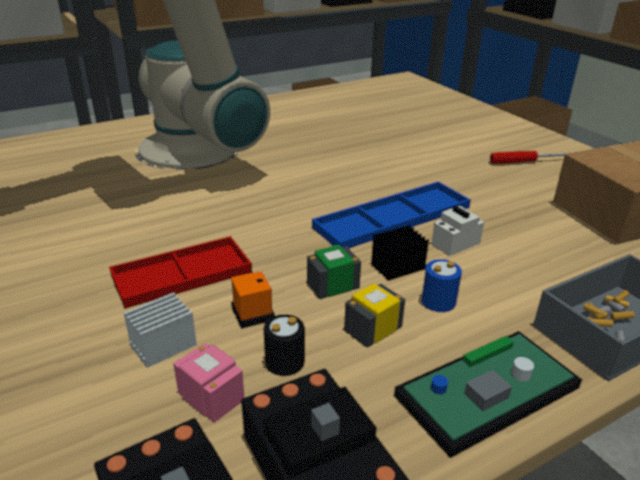

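Run:
```python
import cv2
a=cv2.imread("pics/top0.png")
a=cv2.convertScaleAbs(a,alpha=1.5)
def c(n,x,y,w,h,s):
    cv2.imwrite(n,cv2.resize(a[y:y+h,x:x+w],None,fx=s,fy=s,interpolation=cv2.INTER_CUBIC))
c("pics/c1.png",90,125,240,140,3.33)
c("pics/c2.png",340,125,160,120,5)
```

```text
(no output)
```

View pics/c1.png

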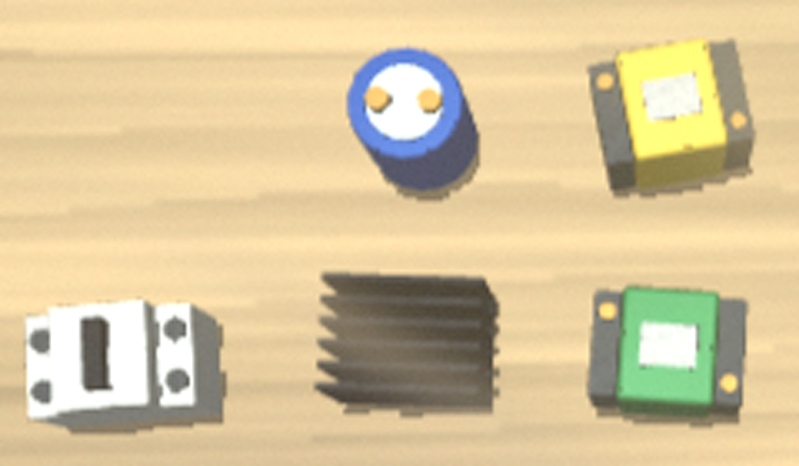

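View pics/c2.png

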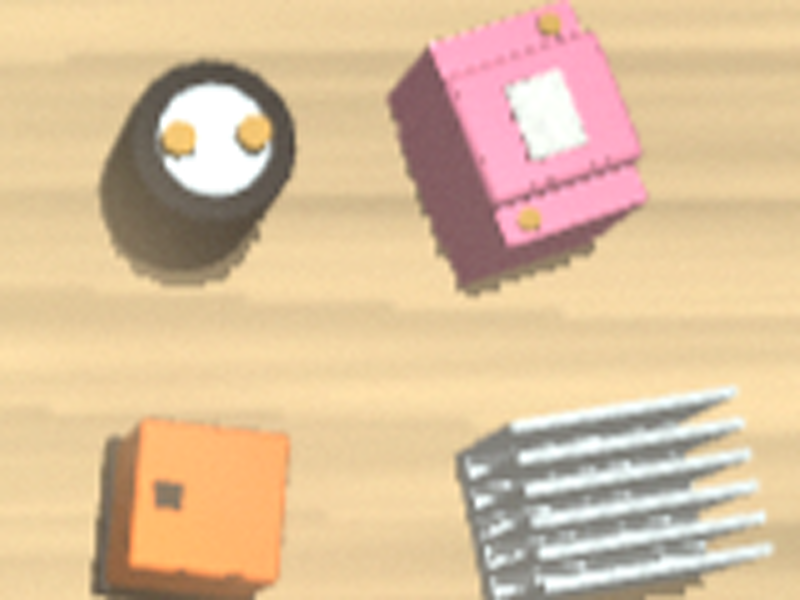

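```bash
cat > h.py <<'E'
import numpy as np,cv2
from scipy.optimize import least_squares
from rig import manip
P=manip.camera_params("top")
K=np.array([[P['fx'],0,P['cx']],[0,P['fy'],P['cy']],[0,0,1]])
def proj(X,P=P):
    c=np.atleast_2d(X)@P['R'].T+P['t']; return c[:,:2]/c[:,2:]*[P['fx'],P['fy']]+[P['cx'],P['cy']]
def place(p,L):
    c,s=np.cos(p[2]),np.sin(p[2]); L=np.atleast_2d(np.array(L,float))
    return np.c_[p[0]+c*L[:,0]-s*L[:,1],p[1]+s*L[:,0]+c*L[:,1],L[:,2]]
def back(u,v,z):
    d=P['R'].T@np.linalg.solve(K,[u,v,1]); C=-P['R'].T@P['t']; return C+d*(z-C[2])/d[2]
def fit(L,px):
    L=np.array(L,float);px=np.array(px,float)
    p0=back(*px.mean(0),L[:,2].mean())
    r=least_squares(lambda p:(proj(place(p,L))-px).ravel(),[p0[0],p0[1],0],x_scale=[.1,.1,.1],loss='soft_l1')
    return r.x,np.sqrt((r.fun**2).mean())
def rect(a,b,z): # TL,TR,BR,BL in image: up=+x, left=+y
    return [[a/2,b/2,z],[a/2,-b/2,z],[-a/2,-b/2,z],[-a/2,b/2,z]]
E
cat > m.py <<'E'
from h import *
im=cv2.imread("pics/top0.png")
c1=lambda l:[(90+x/3.333,125+y/3.333) for x,y in l]
c2=lambda l:[(340+x/5,125+y/5) for x,y in l]
hsv=cv2.cvtColor(im,cv2.COLOR_BGR2HSV)
def tray(lo,hi,box):
    m=cv2.inRange(hsv,lo,hi); k=np.zeros_like(m); x0,y0,x1,y1=box; k[y0:y1,x0:x1]=m[y0:y1,x0:x1]
    c=max(cv2.findContours(k,0,2)[0],key=cv2.contourArea)
    q=cv2.approxPolyDP(cv2.convexHull(c),6,True)[:,0].astype(float)
    s=q.sum(1);d=q[:,0]-q[:,1]; return [q[s.argmin()],q[d.argmax()],q[s.argmax()],q[d.argmin()]]
B=tray((105,120,40),(130,255,255),(30,275,280,365)); R=tray((0,150,50),(8,255,255),(335,280,500,365))
print(np.round(B),np.round(R))
items={
'blue':(rect(.088,.286,.018),B),'red':(rect(.088,.192,.018),R),
'yellow':(rect(.05,.042,.054)+[[0,0,.054]],c1([(617,55),(707,40),(724,150),(638,162),(672,97)])),
'cap':([[0,0,.058],[0,.0085,.064],[0,-.0085,.064]],c2([(215,140),(179,134),(255,130)])),
'breaker':(rect(.044,.04,.056)+[[0,0,.064]],c1([(48,308),(147,299),(155,404),(55,412),(95,352)])),
'hs':([[.025,.034,.054],[.025,-.034,.054],[-.025,.034,.054],[-.025,-.034,0]],c1([(322,272),(487,279),(316,390),(492,411)])),
'relay':(rect(.044,.044,.054),c2([(142,418),(290,433),(276,582),(130,568)])),
'silver':([[.025,-.034,.054],[-.025,-.034,.054],[.025,.034,.054]],c2([(737,388),(770,550),(510,427)])),
'green':(rect(.05,.042,.054)+[[0,0,.054]],c1([(624,288),(717,290),(714,402),(622,400),(668,345)])),
'bcap':([[0,0,.058],[0,.0085,.064],[0,-.0085,.064]],c1([(404,102),(377,97),(430,97)])),
}
for n,(L,px) in items.items():
    p,e=fit(L,px); print(n,np.round(p,4),'rms px',round(e,2))
    for z in((0,.018) if n in('blue','red') else (0,L[0][2])):
        a,b={'blue':(.088,.286),'red':(.088,.192),'yellow':(.05,.042),'green':(.05,.042),'breaker':(.044,.04 if z else .07),'relay':(.044,.044) if z else (.048,.048)}.get(n,(.05,.068))
        if 'cap' in n: t=np.linspace(0,6.28,40); Q=place(p,np.c_[.025*np.cos(t),.025*np.sin(t),0*t+z])
        else: Q=place(p,rect(a,b,z))
        items[n]+=(Q,)
big=cv2.resize(im[120:365,40:500],None,fx=1.73,fy=1.73,interpolation=cv2.INTER_CUBIC)
big=cv2.convertScaleAbs(big,alpha=1.4)
for n,v in items.items():
    for Q,col in zip(v[2:],((255,255,0),(255,0,255))):
        cv2.polylines(big,[np.int32(((proj(Q)-[40,120])+.5)*1.73*16)],True,col,1,cv2.LINE_AA,4)
cv2.imwrite("pics/ov.png",big)
print('cam',-P['R'].T@P['t'])
E
python3 m.py
```

```text
[[ 53. 294.]
 [252. 285.]
 [254. 342.]
 [ 52. 354.]] [[352. 291.]
 [479. 292.]
 [481. 350.]
 [352. 348.]]
blue [0.4699 0.2093 0.0281] rms px 1.45
red [ 0.4571 -0.1718 -0.0401] rms px 1.26
yellow [0.6983 0.0073 0.1463] rms px 0.86
cap [ 0.6992 -0.1255  0.0447] rms px 1.05
breaker [0.5907 0.247  0.0856] rms px 0.29
hs [ 0.5976  0.1235 -0.0599] rms px 0.32
relay [ 0.5936 -0.1199 -0.1236] rms px 0.42
silver [ 0.5944 -0.2457  0.1536] rms px 0.53
green [ 0.591   0.0107 -0.0428] rms px 0.74
bcap [ 0.698   0.1219 -0.0092] rms px 1.13
cam [0.49124442 0.0171184  0.71441597]
```

View pics/ov.png

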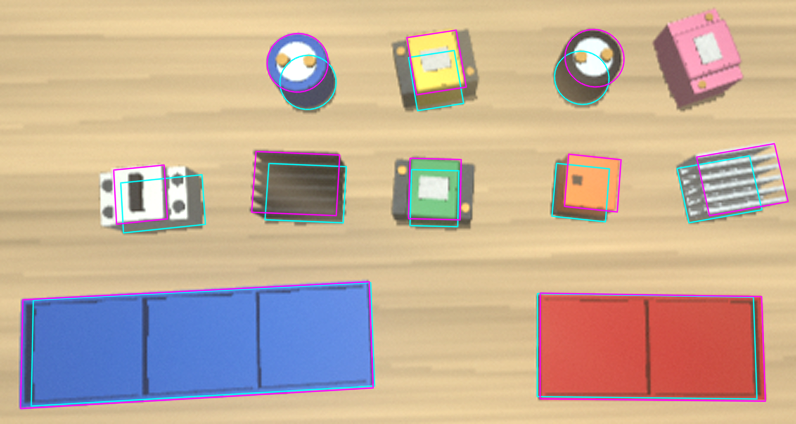

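```bash
cat > plan.py <<'E'
import sys,json
from h import *
from scipy.spatial.transform import Rotation as Ro
# args: waypoints "x,y,z,yaw" from the measured pose (or from 'F:x,y,z,yaw' = nominal start)
def conv(s,w):
    a=s[3]+np.pi/2; d=np.array(w[:3])-s[:3]; c,n=np.cos(a),np.sin(a)
    t=(s[3]-w[3])
    return np.round([(d[0]*c+d[1]*n)/.8,(d[0]*n-d[1]*c)/.8,-d[2]/.8,np.degrees(t)/120],4)
st=manip.get_state(); q=st['ee_rot']
X=Ro.from_quat([*q[1:],q[0]]).as_matrix()[:,0]
s=[*st['position'],np.arctan2(X[1],X[0])-np.pi/2]
print('now',np.round(s,4),'w',round(st['width'],4),'F',np.round(st['contact_force'],1),'t',st['clock'])
for a in sys.argv[1:]:
    if a[0]=='F': s=[float(v) for v in a[2:].split(',')]; continue
    w=[float(v) for v in a.split(',')]; d=np.linalg.norm(np.array(w[:3])-s[:3])
    print(w,conv(s,w).tolist(),'rows>=',round(max(d/.05,np.degrees(abs(w[3]-s[3]))/8.59),1))
E
cat > trays.py <<'E'
from h import *
print(place([.4699,.2093,.0281],[[0,-.094,0],[0,0,0],[0,.094,0]]).round(4),place([.4571,-.1718,-.0401],[[0,-.047,0],[0,.047,0]]).round(4))
E
python3 trays.py; python3 plan.py .5976,.1235,.15,-.06 F:.5976,.1235,.15,-.06 .5976,.1235,.029,-.06
```

```text
[[0.4725 0.1153 0.    ]
 [0.4699 0.2093 0.    ]
 [0.4673 0.3033 0.    ]] [[ 0.4552 -0.2188  0.    ]
 [ 0.459  -0.1248  0.    ]]
now [ 0.1488 -0.555   0.2385 -1.309 ] w 0.0855 F [-0.5  0.4 -0.4] t 0.1
[0.5976, 0.1235, 0.15, -0.06] [0.7614, -0.674, 0.1107, -0.5964] rows>= 16.4
[0.5976, 0.1235, 0.029, -0.06] [0.0, 0.0, 0.1512, 0.0] rows>= 2.4
```

Call:
move_arm([
  [[0.7614, -0.674, 0.08, -0.5964, -0.65], [0.7614, -0.674, 0.08, -0.5964, -0.65], [0.7614, -0.674, 0.08, -0.5964, -0.65], [0.7614, -0.674, 0.08, -0.5964, -0.65], [0.7614, -0.674, 0.08, -0.5964, -0.65], [0.7614, -0.674, 0.08, -0.5964, -0.65], [0.7614, -0.674, 0.08, -0.5964, -0.65], [0.7614, -0.674, 0.08, -0.5964, -0.65], [0.7614, -0.674, 0.08, -0.5964, -0.65], [0.7614, -0.674, 0.08, -0.5964, -0.65], [0.7614, -0.674, 0.08, -0.5964, -0.65], [0.7614, -0.674, 0.08, -0.5964, -0.65]],
], squeeze=45)

```text
clock: 1.3
position: [0.4794, -0.0546, 0.1919]
ee_rot: [0.0, 0.728, 0.686, -0.0]
contact_force: [0.8, -0.7, -0.0]
width: 0.0704
gripper_force: 0.0
```

```bash
python3 plan.py .5976,.1235,.15,-.06
```

```text
now [ 0.4794 -0.0546  0.1919 -0.0596] w 0.0704 F [ 0.8 -0.7 -0. ] t 1.3
[0.5976, 0.1235, 0.15, -0.06] [0.231, 0.1342, 0.0524, 0.0002] rows>= 4.4
```

Call:
move_arm([
  [[0.231, 0.1342, 0.0524, 0, -0.65], [0.231, 0.1342, 0.0524, 0, -0.65], [0.231, 0.1342, 0.0524, 0, -0.65], [0.231, 0.1342, 0.0524, 0, -0.65], [0.231, 0.1342, 0.0524, 0, -0.65], [0.231, 0.1342, 0.0524, 0, -0.65], [0.231, 0.1342, 0.0524, 0, -0.65]],
])

```text
clock: 2.0
position: [0.5962, 0.1209, 0.1498]
ee_rot: [-0.0, 0.728, 0.686, -0.001]
contact_force: [0.7, 0.1, -0.0]
width: 0.0705
gripper_force: 0.0
```

```bash
python3 plan.py .5976,.1235,.15,-.06 .5976,.1235,.029,-.06
python3 - <<'E'
from rig import manip
import cv2
cv2.imwrite("pics/s1.png",manip.get_image("scene")[150:400,200:520,::-1].repeat(2,0).repeat(2,1))
E
```

```text
now [ 0.5962  0.1209  0.1498 -0.0593] w 0.0705 F [ 0.7  0.1 -0. ] t 2.0
[0.5976, 0.1235, 0.15, -0.06] [0.0033, 0.0016, -0.0003, 0.0003] rows>= 0.1
[0.5976, 0.1235, 0.029, -0.06] [0.0033, 0.0016, 0.1509, 0.0003] rows>= 2.4
```

View pics/s1.png

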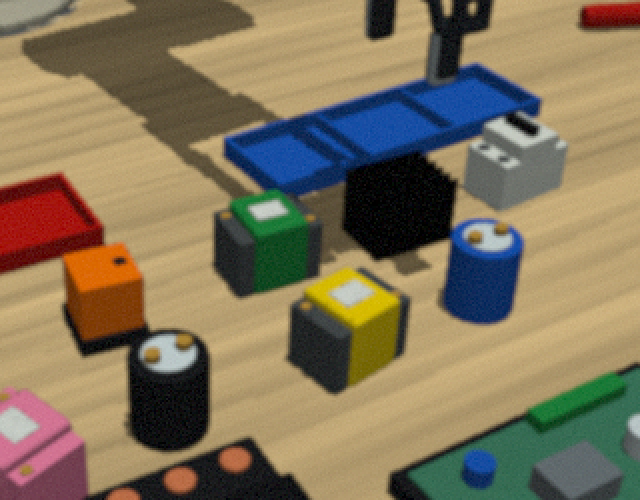

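Call:
move_arm([
  [[0.0033, 0.0016, 0.0, 0, -0.65], [0.0033, 0.0016, 0.06, 0, -0.65], [0.0033, 0.0016, 0.11, 0, -0.65], [0.0033, 0.0016, 0.151, 0, -0.65], [0.0033, 0.0016, 0.151, 0, -0.65], [0.0033, 0.0016, 0.151, 0, 0], [0.0033, 0.0016, 0.151, 0, 1], [0.0033, 0.0016, 0.151, 0, 1], [0.0033, 0.0016, 0.151, 0, 1], [0.0033, 0.0016, 0.151, 0, 1], [0.0033, 0.0016, 0.151, 0, 1]],
])

```text
clock: 3.15
position: [0.5999, 0.124, 0.0316]
ee_rot: [0.001, 0.728, 0.686, 0.001]
contact_force: [0.5, -1.2, 6.2]
width: 0.0492
gripper_force: 49.6
```

```bash
python3 plan.py .5976,.1235,.13,-.06 F:.5976,.1235,.13,-.06 .4725,.1153,.13,.028 F:.4725,.1153,.13,.028 .4725,.1153,.036,.028 .4725,.1153,.0335,.028
```

```text
now [ 0.5999  0.124   0.0316 -0.0598] w 0.0492 F [ 0.5 -1.2  6.2] t 3.15
[0.5976, 0.1235, 0.13, -0.06] [-0.0008, -0.0029, -0.123, 0.0001] rows>= 2.0
[0.4725, 0.1153, 0.13, 0.028] [-0.0196, -0.1555, -0.0, -0.042] rows>= 2.5
[0.4725, 0.1153, 0.036, 0.028] [0.0, 0.0, 0.1175, 0.0] rows>= 1.9
[0.4725, 0.1153, 0.0335, 0.028] [0.0, 0.0, 0.1206, 0.0] rows>= 1.9
```

Call:
move_arm([
  [[0, 0, -0.02, 0, 1], [0, 0, -0.07, 0, 1], [0, 0, -0.125, 0, 1], [-0.02, -0.05, -0.125, -0.042, 1], [-0.02, -0.1, -0.125, -0.042, 1], [-0.02, -0.156, -0.125, -0.042, 1], [-0.02, -0.156, -0.125, -0.042, 1], [-0.02, -0.156, -0.125, -0.042, 1], [-0.02, -0.156, -0.125, -0.042, 1]],
])

```text
clock: 4.05
position: [0.4743, 0.1157, 0.1301]
ee_rot: [0.001, 0.697, 0.717, 0.001]
contact_force: [0.6, -0.5, -1.5]
width: 0.0493
gripper_force: 48.6
```

```bash
python3 plan.py .4725,.1153,.05,.028 .4725,.1153,.0365,.028 .4725,.1153,.0355,.028
```

```text
now [0.4743 0.1157 0.1301 0.0282] w 0.0493 F [ 0.6 -0.5 -1.5] t 4.05
[0.4725, 0.1153, 0.05, 0.028] [-0.0004, -0.0023, 0.1001, 0.0001] rows>= 1.6
[0.4725, 0.1153, 0.0365, 0.028] [-0.0004, -0.0023, 0.117, 0.0001] rows>= 1.9
[0.4725, 0.1153, 0.0355, 0.028] [-0.0004, -0.0023, 0.1183, 0.0001] rows>= 1.9
```

Call:
move_arm([
  [[-0.0004, -0.0023, 0.05, 0, 1], [-0.0004, -0.0023, 0.09, 0, 1], [-0.0004, -0.0023, 0.107, 0, 1], [-0.0004, -0.0023, 0.113, 0, 1], [-0.0004, -0.0023, 0.116, 0, 1], [-0.0004, -0.0023, 0.117, 0, 1], [-0.0004, -0.0023, 0.117, 0, 1], [-0.0004, -0.0023, 0.117, 0, 1]],
])

```text
clock: 4.85
position: [0.4719, 0.1152, 0.0367]
ee_rot: [0.001, 0.697, 0.717, 0.001]
contact_force: [0.8, -0.2, -2.5]
width: 0.0494
gripper_force: 48.4
```

Not yet touching; creep down to contact.

Call:
move_arm([
  [[0, 0, 0.001, 0, 1], [0, 0, 0.0015, 0, 1], [0, 0, 0.002, 0, 1], [0, 0, 0.002, 0, 1]],
])

```text
clock: 5.25
position: [0.4716, 0.1152, 0.0355]
ee_rot: [0.001, 0.697, 0.717, 0.001]
contact_force: [-1.2, -1.2, 7.7]
width: 0.0492
gripper_force: 49.7
```

Call:
move_arm([
  [[0, 0, 0.001, 0, -0.3], [0, 0, 0.001, 0, -0.4], [0, 0, 0.001, 0, -0.65], [0, 0, 0.001, 0, -0.65], [0, 0, 0.001, 0, -0.65], [0, 0, -0.04, 0, -0.65], [0, 0, -0.09, 0, -0.65], [0, 0, -0.15, 0, -0.65], [0, 0, -0.15, 0, -0.65]],
])

```text
clock: 6.15
position: [0.4757, 0.1157, 0.1602]
ee_rot: [0.004, 0.697, 0.717, 0.005]
contact_force: [1.1, 0.9, 0.4]
width: 0.07
gripper_force: 0.0
```

```bash
python3 plan.py .6983,.0073,.155,.146
python3 - <<'E'
from rig import manip
import cv2
cv2.imwrite("pics/s2.png",manip.get_image("scene")[150:400,200:520,::-1].repeat(2,0).repeat(2,1))
E
```

```text
now [0.4757 0.1157 0.1602 0.0282] w 0.07 F [1.1 0.9 0.4] t 6.15
[0.6983, 0.0073, 0.155, 0.146] [-0.1432, 0.2744, 0.0065, -0.0563] rows>= 5.0
```

View pics/s2.png

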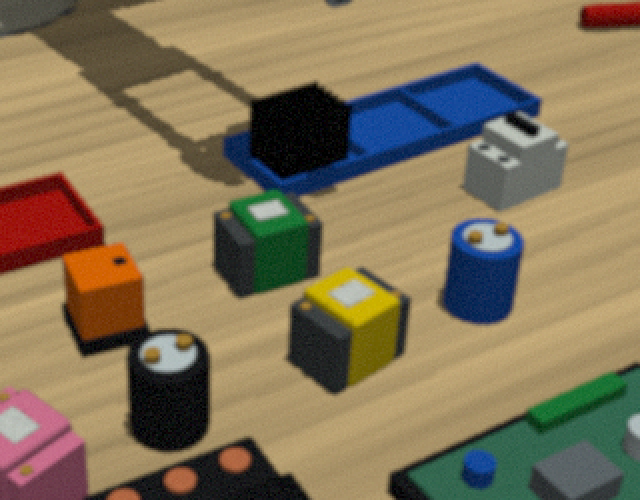

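Call:
move_arm([
  [[-0.1432, 0.2744, 0.0065, -0.0563, -0.65], [-0.1432, 0.2744, 0.0065, -0.0563, -0.65], [-0.1432, 0.2744, 0.0065, -0.0563, -0.65], [-0.1432, 0.2744, 0.0065, -0.0563, -0.65], [-0.1432, 0.2744, 0.0065, -0.0563, -0.65], [-0.1432, 0.2744, 0.0065, -0.0563, -0.65], [-0.1432, 0.2744, 0.0065, -0.0563, -0.65], [-0.1432, 0.2744, 0.0065, -0.0563, -0.65], [-0.1432, 0.2744, 0.0065, -0.0563, -0.65]],
])

```text
clock: 7.1
position: [0.6922, 0.0077, 0.1488]
ee_rot: [-0.001, 0.653, 0.757, -0.0]
contact_force: [0.6, 0.3, -0.6]
width: 0.0705
gripper_force: 0.0
```

```bash
python3 plan.py .6983,.0073,.029,.146
```

```text
now [0.6922 0.0077 0.1488 0.1468] w 0.0705 F [ 0.6  0.3 -0.6] t 7.1
[0.6983, 0.0073, 0.029, 0.146] [-0.0016, 0.0074, 0.1498, 0.0004] rows>= 2.4
```

Call:
move_arm([
  [[-0.0016, 0.0074, 0, 0, -0.65], [-0.0016, 0.0074, 0.06, 0, -0.65], [-0.0016, 0.0074, 0.11, 0, -0.65], [-0.0016, 0.0074, 0.15, 0, -0.65], [-0.0016, 0.0074, 0.15, 0, -0.65], [-0.0016, 0.0074, 0.15, 0, 0], [-0.0016, 0.0074, 0.15, 0, 1], [-0.0016, 0.0074, 0.15, 0, 1], [-0.0016, 0.0074, 0.15, 0, 1], [-0.0016, 0.0074, 0.15, 0, 1], [-0.0016, 0.0074, 0.15, 0, 1]],
], squeeze=55)

```text
clock: 8.2
position: [0.7013, 0.0064, 0.0314]
ee_rot: [0.002, 0.654, 0.757, 0.001]
contact_force: [0.1, -0.1, 6.9]
width: 0.0491
gripper_force: 60.0
```

```bash
python3 plan.py .6983,.0073,.15,.146 F:.6983,.0073,.15,.146 .4699,.2093,.15,.028
```

```text
now [0.7013 0.0064 0.0314 0.1459] w 0.0491 F [ 0.1 -0.1  6.9] t 8.2
[0.6983, 0.0073, 0.15, 0.146] [0.0017, -0.0036, -0.1483, -0.0] rows>= 2.4
[0.4699, 0.2093, 0.15, 0.028] [0.2913, -0.2457, -0.0, 0.0563] rows>= 6.1
```

Call:
move_arm([
  [[0, 0, -0.02, 0, 1], [0, 0, -0.08, 0, 1], [0, 0, -0.148, 0, 1], [0.291, -0.246, -0.148, 0.0563, 1], [0.291, -0.246, -0.148, 0.0563, 1], [0.291, -0.246, -0.148, 0.0563, 1], [0.291, -0.246, -0.148, 0.0563, 1], [0.291, -0.246, -0.148, 0.0563, 1], [0.291, -0.246, -0.148, 0.0563, 1], [0.291, -0.246, -0.148, 0.0563, 1], [0.291, -0.246, -0.148, 0.0563, 1], [0.291, -0.246, -0.148, 0.0563, 1]],
])

```text
clock: 9.4
position: [0.472, 0.2077, 0.1474]
ee_rot: [0.001, 0.697, 0.717, 0.0]
contact_force: [1.1, 0.6, -4.2]
width: 0.0494
gripper_force: 59.2
```

```bash
python3 plan.py .4699,.2093,.0365,.028
```

```text
now [0.472  0.2077 0.1474 0.0284] w 0.0494 F [ 1.1  0.6 -4.2] t 9.4
[0.4699, 0.2093, 0.0365, 0.028] [0.0021, -0.0026, 0.1387, 0.0002] rows>= 2.2
```

Call:
move_arm([
  [[0.002, -0.0026, 0.05, 0, 1], [0.002, -0.0026, 0.1, 0, 1], [0.002, -0.0026, 0.127, 0, 1], [0.002, -0.0026, 0.134, 0, 1], [0.002, -0.0026, 0.137, 0, 1], [0.002, -0.0026, 0.138, 0, 1], [0.002, -0.0026, 0.139, 0, 1], [0.002, -0.0026, 0.139, 0, 1]],
])

```text
clock: 10.2
position: [0.4701, 0.2098, 0.0374]
ee_rot: [0.001, 0.697, 0.717, 0.001]
contact_force: [-0.6, -0.1, -5.7]
width: 0.049
gripper_force: 59.1
```

Call:
move_arm([
  [[0, 0, 0.001, 0, 1], [0, 0, 0.002, 0, 1], [0, 0, 0.0025, 0, 1], [0, 0, 0.003, 0, 1], [0, 0, 0.003, 0, 1]],
])

```text
clock: 10.7
position: [0.4694, 0.2098, 0.0353]
ee_rot: [0.0, 0.697, 0.717, 0.001]
contact_force: [-1.9, -0.5, 7.4]
width: 0.0489
gripper_force: 60.7
```

Call:
move_arm([
  [[0, 0, 0, 0, -0.3], [0, 0, 0, 0, -0.4], [0, 0, 0, 0, -0.65], [0, 0, 0, 0, -0.65], [0, 0, 0, 0, -0.65], [0, 0, -0.04, 0, -0.65], [0, 0, -0.09, 0, -0.65], [0, 0, -0.15, 0, -0.65], [0, 0, -0.15, 0, -0.65], [0, 0, -0.15, 0, -0.65]],
])

```text
clock: 11.7
position: [0.4698, 0.2098, 0.1551]
ee_rot: [0.001, 0.697, 0.717, 0.001]
contact_force: [0.0, -0.1, 0.4]
width: 0.0704
gripper_force: 0.0
```

```bash
python3 plan.py .6992,-.1255,.16,.045
```

```text
now [0.4698 0.2098 0.1551 0.0281] w 0.0704 F [ 0.  -0.1  0.4] t 11.7
[0.6992, -0.1255, 0.16, 0.045] [-0.4271, 0.2749, -0.0062, -0.0081] rows>= 8.1
```

Call:
move_arm([
  [[-0.427, 0.275, -0.006, -0.008, -0.65], [-0.427, 0.275, -0.006, -0.008, -0.65], [-0.427, 0.275, -0.006, -0.008, -0.65], [-0.427, 0.275, -0.006, -0.008, -0.65], [-0.427, 0.275, -0.006, -0.008, -0.65], [-0.427, 0.275, -0.006, -0.008, -0.65], [-0.427, 0.275, -0.006, -0.008, -0.65], [-0.427, 0.275, -0.006, -0.008, -0.65], [-0.427, 0.275, -0.006, -0.008, -0.65], [-0.427, 0.275, -0.006, -0.008, -0.65], [-0.427, 0.275, -0.006, -0.008, -0.65], [-0.427, 0.275, -0.006, -0.008, -0.65]],
])

```text
clock: 12.9
position: [0.6974, -0.1239, 0.158]
ee_rot: [-0.001, 0.691, 0.723, -0.0]
contact_force: [-0.3, 0.2, -0.8]
width: 0.0705
gripper_force: 0.0
```

```bash
python3 plan.py .6992,-.1255,.029,.045
```

```text
now [ 0.6974 -0.1239  0.158   0.0462] w 0.0705 F [-0.3  0.2 -0.8] t 12.9
[0.6992, -0.1255, 0.029, 0.045] [-0.0022, 0.0021, 0.1613, 0.0006] rows>= 2.6
```

Call:
move_arm([
  [[-0.0022, 0.002, 0.01, 0, -0.65], [-0.0022, 0.002, 0.06, 0, -0.65], [-0.0022, 0.002, 0.12, 0, -0.65], [-0.0022, 0.002, 0.161, 0, -0.65], [-0.0022, 0.002, 0.161, 0, -0.65], [-0.0022, 0.002, 0.161, 0, 0], [-0.0022, 0.002, 0.161, 0, 1], [-0.0022, 0.002, 0.161, 0, 1], [-0.0022, 0.002, 0.161, 0, 1], [-0.0022, 0.002, 0.161, 0, 1], [-0.0022, 0.002, 0.161, 0, 1]],
], squeeze=45)

```text
clock: 14.0
position: [0.7015, -0.1276, 0.0319]
ee_rot: [0.001, 0.691, 0.723, 0.001]
contact_force: [-0.6, -0.8, 5.9]
width: 0.049
gripper_force: 47.4
```

```bash
python3 plan.py F:.6992,-.1255,.17,.045 .4673,.3033,.17,.028
```

```text
now [ 0.7015 -0.1276  0.0319  0.0447] w 0.049 F [-0.6 -0.8  5.9] t 14.0
[0.4673, 0.3033, 0.17, 0.028] [0.5485, -0.2655, -0.0, 0.0081] rows>= 9.7
```

Call:
move_arm([
  [[0, 0, -0.02, 0, 1], [0, 0, -0.08, 0, 1], [0, 0, -0.14, 0, 1], [0.5485, -0.266, -0.165, 0.008, 1], [0.5485, -0.266, -0.165, 0.008, 1], [0.5485, -0.266, -0.165, 0.008, 1], [0.5485, -0.266, -0.165, 0.008, 1], [0.5485, -0.266, -0.165, 0.008, 1], [0.5485, -0.266, -0.165, 0.008, 1], [0.5485, -0.266, -0.165, 0.008, 1], [0.5485, -0.266, -0.165, 0.008, 1], [0.5485, -0.266, -0.165, 0.008, 1]],
])

```text
clock: 15.2
position: [0.4848, 0.2694, 0.1604]
ee_rot: [0.0, 0.697, 0.717, 0.0]
contact_force: [1.4, -0.0, -1.8]
width: 0.0493
gripper_force: 47.4
```

```bash
python3 plan.py .4673,.3033,.15,.028
```

```text
now [0.4848 0.2694 0.1604 0.0277] w 0.0493 F [ 1.4 -0.  -1.8] t 15.2
[0.4673, 0.3033, 0.15, 0.028] [0.043, -0.0207, 0.013, -0.0001] rows>= 0.8
```

Call:
move_arm([
  [[0.043, -0.02, 0.013, 0, 1], [0.043, -0.02, 0.013, 0, 1], [0.043, -0.02, 0.013, 0, 1], [0.043, -0.02, 0.013, 0, 1]],
])

```text
clock: 15.6
position: [0.4697, 0.3012, 0.1499]
ee_rot: [0.0, 0.697, 0.717, -0.0]
contact_force: [-0.1, -0.9, -1.6]
width: 0.049
gripper_force: 47.3
```

```bash
python3 plan.py .4673,.3033,.037,.028
```

```text
now [0.4697 0.3012 0.1499 0.0276] w 0.049 F [-0.1 -0.9 -1.6] t 15.6
[0.4673, 0.3033, 0.037, 0.028] [0.0027, -0.0029, 0.1412, -0.0002] rows>= 2.3
```

Call:
move_arm([
  [[0.0027, -0.003, 0.05, 0, 1], [0.0027, -0.003, 0.1, 0, 1], [0.0027, -0.003, 0.13, 0, 1], [0.0027, -0.003, 0.137, 0, 1], [0.0027, -0.003, 0.14, 0, 1], [0.0027, -0.003, 0.141, 0, 1], [0.0027, -0.003, 0.141, 0, 1], [0.0027, -0.003, 0.141, 0, 1]],
])

```text
clock: 16.4
position: [0.4677, 0.3044, 0.0385]
ee_rot: [0.001, 0.697, 0.717, 0.001]
contact_force: [0.9, -0.6, -2.6]
width: 0.0488
gripper_force: 47.4
```

Contact expected near 0.0359: about 2.6 mm more, plus a light press.

Call:
move_arm([
  [[0, 0, 0.0015, 0, 1], [0, 0, 0.0025, 0, 1], [0, 0, 0.0035, 0, 1], [0, 0, 0.0037, 0, 1], [0, 0, 0.0037, 0, 1]],
])

```text
clock: 16.9
position: [0.4671, 0.3043, 0.0359]
ee_rot: [0.0, 0.697, 0.717, 0.001]
contact_force: [-2.6, -0.9, 9.3]
width: 0.0487
gripper_force: 48.6
```

Call:
move_arm([
  [[0, 0, 0, 0, -0.3], [0, 0, 0, 0, -0.4], [0, 0, 0, 0, -0.65], [0, 0, 0, 0, -0.65], [0, 0, 0, 0, -0.65], [0, 0, -0.04, 0, -0.65], [0, 0, -0.09, 0, -0.65], [0, 0, -0.15, 0, -0.65], [0, 0, -0.15, 0, -0.65], [0, 0, -0.15, 0, -0.65]],
])

```text
clock: 17.9
position: [0.4674, 0.3044, 0.1554]
ee_rot: [0.001, 0.697, 0.717, 0.001]
contact_force: [-0.7, -0.3, -0.5]
width: 0.0706
gripper_force: 0.0
```

```bash
python3 plan.py .5907,.247,.15,.086
```

```text
now [0.4674 0.3044 0.1554 0.0281] w 0.0706 F [-0.7 -0.3 -0.5] t 17.9
[0.5907, 0.247, 0.15, 0.086] [-0.076, 0.1521, 0.0067, -0.0277] rows>= 2.7
```

Call:
move_arm([
  [[-0.076, 0.152, 0.0067, -0.0277, -0.65], [-0.076, 0.152, 0.0067, -0.0277, -0.65], [-0.076, 0.152, 0.0067, -0.0277, -0.65], [-0.076, 0.152, 0.0067, -0.0277, -0.65], [-0.076, 0.152, 0.0067, -0.0277, -0.65], [-0.076, 0.152, 0.0067, -0.0277, -0.65], [-0.076, 0.152, 0.0067, -0.0277, -0.65]],
])

```text
clock: 18.6
position: [0.5884, 0.2472, 0.1482]
ee_rot: [-0.001, 0.676, 0.737, -0.001]
contact_force: [0.3, -0.2, 0.1]
width: 0.0704
gripper_force: 0.0
```

```bash
python3 plan.py .5907,.247,.029,.086
```

```text
now [0.5884 0.2472 0.1482 0.0872] w 0.0704 F [ 0.3 -0.2  0.1] t 18.6
[0.5907, 0.247, 0.029, 0.086] [-0.0005, 0.0028, 0.1491, 0.0006] rows>= 2.4
```

Call:
move_arm([
  [[-0.0005, 0.0028, 0.01, 0, -0.65], [-0.0005, 0.0028, 0.06, 0, -0.65], [-0.0005, 0.0028, 0.11, 0, -0.65], [-0.0005, 0.0028, 0.149, 0, -0.65], [-0.0005, 0.0028, 0.149, 0, -0.65], [-0.0005, 0.0028, 0.149, 0, 0], [-0.0005, 0.0028, 0.149, 0, 1], [-0.0005, 0.0028, 0.149, 0, 1], [-0.0005, 0.0028, 0.149, 0, 1], [-0.0005, 0.0028, 0.149, 0, 1], [-0.0005, 0.0028, 0.149, 0, 1]],
], squeeze=45)

```text
clock: 19.7
position: [0.5936, 0.247, 0.0316]
ee_rot: [0.001, 0.676, 0.737, 0.002]
contact_force: [-0.2, 0.7, 6.9]
width: 0.0434
gripper_force: 48.3
```

```bash
python3 plan.py F:.5915,.247,.16,.086 .4552,-.2188,.16,-.04
```

```text
now [0.5936 0.247  0.0316 0.0861] w 0.0434 F [-0.2  0.7  6.9] t 19.7
[0.4552, -0.2188, 0.16, -0.04] [-0.5655, -0.2198, -0.0, 0.0602] rows>= 9.7
```

Call:
move_arm([
  [[0, 0, -0.02, 0, 1], [0, 0, -0.08, 0, 1], [0, 0, -0.14, 0, 1], [-0.5655, -0.22, -0.16, 0.06, 1], [-0.5655, -0.22, -0.16, 0.06, 1], [-0.5655, -0.22, -0.16, 0.06, 1], [-0.5655, -0.22, -0.16, 0.06, 1], [-0.5655, -0.22, -0.16, 0.06, 1], [-0.5655, -0.22, -0.16, 0.06, 1], [-0.5655, -0.22, -0.16, 0.06, 1], [-0.5655, -0.22, -0.16, 0.06, 1], [-0.5655, -0.22, -0.16, 0.06, 1]],
])

```text
clock: 20.9
position: [0.4647, -0.1868, 0.1567]
ee_rot: [0.0, 0.721, 0.693, 0.0]
contact_force: [1.1, -0.5, -2.5]
width: 0.0436
gripper_force: 47.4
```

```bash
python3 plan.py .4552,-.2188,.15,-.04
```

```text
now [ 0.4647 -0.1868  0.1567 -0.0396] w 0.0436 F [ 1.1 -0.5 -2.5] t 20.9
[0.4552, -0.2188, 0.15, -0.04] [-0.0404, -0.0103, 0.0084, 0.0002] rows>= 0.7
```

Call:
move_arm([
  [[-0.04, -0.01, 0.008, 0, 1], [-0.04, -0.01, 0.008, 0, 1], [-0.04, -0.01, 0.008, 0, 1], [-0.04, -0.01, 0.008, 0, 1]],
])

```text
clock: 21.3
position: [0.4565, -0.2158, 0.15]
ee_rot: [-0.0, 0.721, 0.693, 0.0]
contact_force: [-0.7, -0.3, -2.0]
width: 0.0435
gripper_force: 47.3
```

```bash
python3 plan.py .4552,-.2188,.037,-.04
```

```text
now [ 0.4565 -0.2158  0.15   -0.0392] w 0.0435 F [-0.7 -0.3 -2. ] t 21.3
[0.4552, -0.2188, 0.037, -0.04] [-0.0038, -0.0015, 0.1412, 0.0004] rows>= 2.3
```

Call:
move_arm([
  [[-0.003, -0.0015, 0.05, 0, 1], [-0.003, -0.0015, 0.1, 0, 1], [-0.003, -0.0015, 0.13, 0, 1], [-0.003, -0.0015, 0.137, 0, 1], [-0.003, -0.0015, 0.14, 0, 1], [-0.003, -0.0015, 0.141, 0, 1], [-0.003, -0.0015, 0.141, 0, 1], [-0.003, -0.0015, 0.141, 0, 1]],
])

```text
clock: 22.1
position: [0.4562, -0.2196, 0.0385]
ee_rot: [0.001, 0.721, 0.693, 0.0]
contact_force: [0.0, -1.2, -1.4]
width: 0.0432
gripper_force: 47.2
```

Call:
move_arm([
  [[0, 0, 0.0015, 0, 1], [0, 0, 0.0025, 0, 1], [0, 0, 0.0035, 0, 1], [0, 0, 0.0037, 0, 1], [0, 0, 0.0037, 0, 1]],
])

```text
clock: 22.6
position: [0.4555, -0.2194, 0.0356]
ee_rot: [0.001, 0.721, 0.693, 0.0]
contact_force: [-2.1, 0.6, 8.2]
width: 0.0435
gripper_force: 48.6
```

Call:
move_arm([
  [[0, 0, 0, 0, -0.15], [0, 0, 0, 0, -0.3], [0, 0, 0, 0, -0.65], [0, 0, 0, 0, -0.65], [0, 0, 0, 0, -0.65], [0, 0, -0.04, 0, -0.65], [0, 0, -0.09, 0, -0.65], [0, 0, -0.15, 0, -0.65], [0, 0, -0.15, 0, -0.65], [0, 0, -0.15, 0, -0.65]],
])

```text
clock: 23.6
position: [0.4559, -0.2195, 0.1555]
ee_rot: [0.002, 0.721, 0.693, 0.0]
contact_force: [0.3, 0.2, -0.4]
width: 0.0705
gripper_force: 0.0
```

```bash
python3 plan.py .5936,-.1199,.15,-.124
```

```text
now [ 0.4559 -0.2195  0.1555 -0.0396] w 0.0705 F [ 0.3  0.2 -0.4] t 23.6
[0.5936, -0.1199, 0.15, -0.124] [0.1312, 0.1671, 0.0068, 0.0403] rows>= 3.4
```

Call:
move_arm([
  [[0.131, 0.167, 0.0067, 0.04, -0.65], [0.131, 0.167, 0.0067, 0.04, -0.65], [0.131, 0.167, 0.0067, 0.04, -0.65], [0.131, 0.167, 0.0067, 0.04, -0.65], [0.131, 0.167, 0.0067, 0.04, -0.65], [0.131, 0.167, 0.0067, 0.04, -0.65], [0.131, 0.167, 0.0067, 0.04, -0.65], [0.131, 0.167, 0.0067, 0.04, -0.65]],
])

```text
clock: 24.4
position: [0.5917, -0.1206, 0.1487]
ee_rot: [-0.0, 0.75, 0.662, -0.0]
contact_force: [-0.1, -0.4, -0.9]
width: 0.0703
gripper_force: 0.0
```

```bash
python3 plan.py .5936,-.1199,.029,-.124
```

```text
now [ 0.5917 -0.1206  0.1487 -0.1249] w 0.0703 F [-0.1 -0.4 -0.9] t 24.4
[0.5936, -0.1199, 0.029, -0.124] [0.0012, 0.0023, 0.1497, -0.0004] rows>= 2.4
```

Call:
move_arm([
  [[0.001, 0.0023, 0.01, 0, -0.65], [0.001, 0.0023, 0.06, 0, -0.65], [0.001, 0.0023, 0.11, 0, -0.65], [0.001, 0.0023, 0.149, 0, -0.65], [0.001, 0.0023, 0.149, 0, -0.65], [0.001, 0.0023, 0.149, 0, 0], [0.001, 0.0023, 0.149, 0, 1], [0.001, 0.0023, 0.149, 0, 1], [0.001, 0.0023, 0.149, 0, 1], [0.001, 0.0023, 0.149, 0, 1], [0.001, 0.0023, 0.149, 0, 1]],
], squeeze=40)

```text
clock: 25.5
position: [0.5962, -0.1197, 0.0317]
ee_rot: [0.002, 0.749, 0.662, 0.001]
contact_force: [0.5, -0.5, 6.6]
width: 0.0434
gripper_force: 42.9
```

```bash
python3 plan.py F:.595,-.1199,.15,-.124 .459,-.1248,.15,-.04
```

```text
now [ 0.5962 -0.1197  0.0317 -0.1233] w 0.0434 F [ 0.5 -0.5  6.6] t 25.5
[0.459, -0.1248, 0.15, -0.04] [-0.0271, -0.1679, -0.0, -0.0401] rows>= 2.7
```

Call:
move_arm([
  [[0, 0, -0.02, 0, 1], [0, 0, -0.08, 0, 1], [0, 0, -0.14, 0, 1], [-0.027, -0.168, -0.145, -0.04, 1], [-0.027, -0.168, -0.145, -0.04, 1], [-0.027, -0.168, -0.145, -0.04, 1], [-0.027, -0.168, -0.145, -0.04, 1], [-0.027, -0.168, -0.145, -0.04, 1], [-0.027, -0.168, -0.145, -0.04, 1], [-0.027, -0.168, -0.145, -0.04, 1]],
])

```text
clock: 26.5
position: [0.4603, -0.1243, 0.1458]
ee_rot: [0.0, 0.721, 0.693, 0.0]
contact_force: [-0.1, -0.5, -1.0]
width: 0.0433
gripper_force: 42.0
```

```bash
python3 plan.py .459,-.1248,.037,-.04
```

```text
now [ 0.4603 -0.1243  0.1458 -0.0392] w 0.0433 F [-0.1 -0.5 -1. ] t 26.5
[0.459, -0.1248, 0.037, -0.04] [-0.0007, -0.0016, 0.136, 0.0004] rows>= 2.2
```

Call:
move_arm([
  [[-0.0007, -0.0016, 0.05, 0, 1], [-0.0007, -0.0016, 0.1, 0, 1], [-0.0007, -0.0016, 0.125, 0, 1], [-0.0007, -0.0016, 0.132, 0, 1], [-0.0007, -0.0016, 0.135, 0, 1], [-0.0007, -0.0016, 0.136, 0, 1], [-0.0007, -0.0016, 0.136, 0, 1], [-0.0007, -0.0016, 0.136, 0, 1]],
])

```text
clock: 27.3
position: [0.4584, -0.1249, 0.0379]
ee_rot: [0.001, 0.721, 0.693, 0.0]
contact_force: [0.4, -0.2, -1.3]
width: 0.0436
gripper_force: 42.0
```

Call:
move_arm([
  [[0, 0, 0.0015, 0, 1], [0, 0, 0.0025, 0, 1], [0, 0, 0.003, 0, 1], [0, 0, 0.0033, 0, 1], [0, 0, 0.0033, 0, 1]],
])

```text
clock: 27.8
position: [0.4579, -0.1247, 0.0356]
ee_rot: [0.001, 0.721, 0.693, 0.0]
contact_force: [-2.5, 1.5, 9.8]
width: 0.0434
gripper_force: 43.3
```

Call:
move_arm([
  [[0, 0, 0, 0, -0.15], [0, 0, 0, 0, -0.3], [0, 0, 0, 0, -0.65], [0, 0, 0, 0, -0.65], [0, 0, 0, 0, -0.65], [0, 0, -0.04, 0, -0.65], [0, 0, -0.09, 0, -0.65], [0, 0, -0.15, 0, -0.65], [0, -0.1, -0.2, 0, -0.65], [0, -0.2, -0.25, 0, -0.65], [0, -0.2, -0.25, 0, -0.65], [0, -0.2, -0.25, 0, -0.65]],
])

```text
clock: 29.0
position: [0.2949, -0.1174, 0.2354]
ee_rot: [0.0, 0.721, 0.693, -0.0]
contact_force: [0.0, -0.2, 0.6]
width: 0.0707
gripper_force: 0.0
```

Run:
```python
from rig import manip
import cv2
for n in("top","scene"):
    cv2.imwrite(f"pics/{n}9.png",manip.get_image(n)[:,:,::-1])
```

View pics/top9.png

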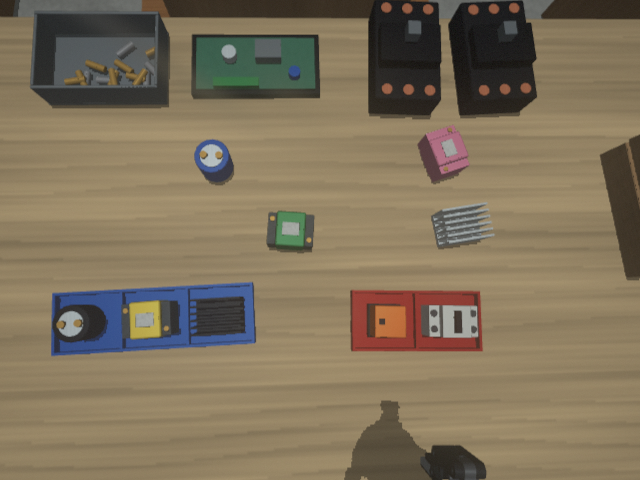

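View pics/scene9.png

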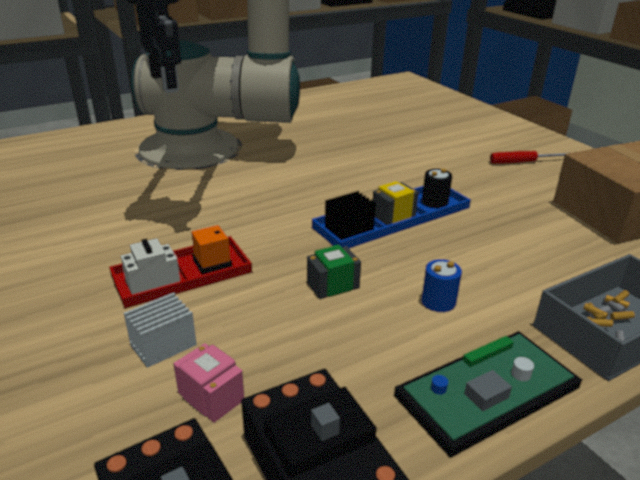

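The final pictures show all five parts upright in their own compartments: capacitor (72,323), transformer (146,320), heat sink (220,317), relay (390,321) and breaker (458,321). The silver heat sink, green transformer, blue capacitor and pink look-alike have not moved.

```bash
python3 -c "
from rig import manip
print(manip.sign_off())"
```

```text
the job is handed in; nothing more can be done
None
```

Both kits are made up and the job is handed in at about 29 s: black heat sink, yellow transformer and black capacitor in the blue tray; white breaker and orange relay in the red tray; all upright, everything else left where it was.

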